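# Strip the flask bracket off its stud

## Task

Take the flask bracket off the stand for washing: turn the quarter-turn wing nut until its wings line up with the cross pin and lift it off, then take off the spacer ring, then the forked bracket, one at a time in that order. As each comes off, lay it flat and the same way up on the floor of the steel tray, all three side by side and none resting on another or on the tray's rim; set them down, do not drop them, and leave the glassware where it is.

Things in the scene. Friction and masses are not known exactly. Their poses are not given: they have to be found in the camera images.
- stand: Fixed: grey base plate 160 x 120 x 15 mm with an upright stepped steel stud at its centre. Origin: centre of the plate's underside, on the stud axis. Heights above the table: column dia 56 from 15 to 50 mm (its top is the shoulder that carries the bracket), spigot dia 32 from 50 to 86, neck dia 12 from 86 to 116 (the top).
- pin (a point): Centre of the cross pin through the stud's neck, on the stud axis, 108.5 mm above the table. The pin is dia 6, 32 mm long, along this point's x axis (also the stand's x axis).
- wing_nut: Loose dark steel quarter-turn wing nut, 0.1 to 0.2 kg, around the neck, resting on the spacer (origin at 88 mm) below the cross pin, 3.5 mm of play. Origin: centre of its underside, z up. Hub 44 x 44 x 14 mm; two upright wings at its +x and -x ends, 62 mm over their flat outer faces, each 12 mm thick, 20 mm wide, 36 mm tall from the underside.
- slot (a point): Centre of the wing nut's underside, same axes. Bore 16 mm square with a through slot 38 x 14 mm along x (wing to wing). The nut turns freely. It starts with x turned 50 to 90 degrees from the pin, which holds it down; with x along the pin (within 10 degrees, either way round) the pin passes through the slot. It must rise 28 mm to clear the stud.
- spacer: Loose steel ring, outer dia 62, bore 36, 18 mm thick, 0.1 to 0.2 kg, around the spigot under the wing nut, resting on the bracket's boss (origin at 70 mm). Origin: centre of its underside, z up. Lifts straight off: must rise 46 mm to clear the stud.
- bracket: Loose forked flask bracket, 0.25 to 0.4 kg, on the stud's shoulder (origin at 50 mm). Origin: centre of the boss's underside, z up. Boss: steel ring dia 56, bore 36, 20 mm tall. Along +x: flat aluminium arm, then a crossbar 74 mm long (y) at x = 98 to 112 mm, two prongs to x = 143 mm, all 12 mm thick. Centre of mass about x = 20 mm. Must rise 66 mm to clear the stud.
- arm (a point): Point on the bracket's arm, 58 mm from the boss's centre, mid-thickness (6 mm above the bracket's underside), x along the arm. The arm is 26 mm wide (y), 12 mm thick, its underside level with the boss's, from x = 28 to 98 mm of the bracket; 35 mm or more of air below it.
- tray: Fixed open steel tray, 270 x 270 mm outside, 25 mm tall, walls and floor 5 mm thick (floor's top 5 mm above the table). Origin: centre of its underside; x and y along its sides. Empty at the start; stands on the other side of the robot's centre line from the stand, left or right.
- flask: Bystander: conical glass flask, dia 84, 125 mm tall, standing beyond the work. Origin: centre of its underside.
- beaker: Bystander: glass beaker, dia 84, 110 mm tall, standing beyond the work. Origin: centre of its underside.
- burner: Bystander: capped, unlit glass spirit burner, dia 84, 94 mm tall, standing beyond the work. Origin: centre of its underside.
Things that resemble listed ones, but are neither listed nor needed, are in the scene too. Of the things like the bracket, leave any that is blue; of the rest the smaller one is meant.

How it is judged:
By the outcome, as a careful person would: the job done as asked, in the order asked, and still so for the second after the job is handed in, with the robot touching nothing.
It also fails if it takes over 72 s, if anything falls off the work surface, if the arm or the gripper's body presses on something with over 40 N, if the wrist force passes 120 N, or if a joint passes its speed limit or range.

## Robot

A 7-joint arm with a two-finger parallel gripper is mounted at the origin on the work surface. World frame = base frame: x ahead of the robot, y to its left, z up, the work surface at z = 0. Lengths are in m, angles in rad, forces in N, time in s.
With the tool pointing down it reaches from about 0.35 to 0.9 m from the base axis. Payload 8.1 kg.
Tool frame: the origin (TCP) lies where the fingers leave the gripper's body, on its centre line; the fingertips stand 66 mm ahead of it and the grasp point (between the pads) lies 47 mm ahead of it (arm.tip_reach is the distance from the TCP to the fingertips, in m); z points along the fingers, y is the direction in which the jaws open and shut (so a half turn about z gives the same grasp; the last joint's range is limited). The gripper opens to 92 mm and grips with 3 to 60 N. Pads are 19 mm wide; open, the fingers measure 130 mm over their backs; the gripper's body (75 mm by 190 mm) begins 47 mm behind the grasp point.
Start: joints at [-1.409, 0.434, 0.025, 1.573, -0.012, 1.134, -0.075], TCP at [0.164, 0.603, 0.292] pointing down, gripper open.
Joint ranges: [-2.62, 2.62], [-0.44, 2.09], [-1.27, 1.32], [0.08, 2.57], [-1.32, 4.46], [0.12, 2], [-2.74, 2.74]. Speed limits (rad/s): [2.22, 2.22, 3.01, 3.01, 3.14, 3.14, 3.14].

## Interface

Orientations are given as a rotation vector (axis times angle).
In Python, from cell import arm gives the robot as it stands.
- The arm moves only by the tool carry_out, never from a script. Its argument "plan" is a list of rows, each a list of 5 numbers: the shift along the world's x, y, z in cm, then the turn about the world's z in rad, then the finger opening in cm, from 0 to 9.18. In form: [[tx, ty, tz, spin, fingers], ...]. A call has 1 to 20 rows; each row is the pose to reach, as a shift and turn from the pose measured when the call began; what a row does not reach only later rows make up. A row lasts 1/10 s, in which the tool goes at most 50 mm and 8.59 degrees, less where a joint would pass 70% of its speed; a pose out of reach is approached as far as the arm can. A call with a gripper value outside its range is refused whole. The fingers move at their own pace and stop on an object; "squeeze" is the grip in N (left out, the last holds). Time passes only in rows, so rows that repeat a pose let the fingers close. It gives the time, the measured TCP pose, the force and the opening at its end, in the units of the state.
- arm.observe(): the state, without advancing time (a new reading comes with each control period).
- arm.get_image(name): name is "side" or "top" or "wrist"; returns (picture, depth): 400x640x3 uint8, red, green, blue; 400x640 float32, m along the optical axis (not along the pixel's ray), 0 where there is no reading.
- arm.get_calibration(name): a dict with "intrinsics" (3x3 intrinsics, pixels), "rvec" (rotation vector, rad) and "tvec" (3), from world to camera coordinates, as OpenCV has them; the wrist camera has in their place "tool_from_camera" (4x4, takes a point from camera to tool coordinates, whose origin is the TCP and whose axes are the flange's). Camera axes: x right, y down, z forward; pixel columns grow to the right and rows downward; lengths in m; the calibration is good to about 2 mm. A picture is of the moment at which its call begins: read the wrist's pose just before it. get_calibration takes no time and is no camera call.
- arm.sign_off(): hands the job in, once; it reports no verdict.
The state is a dict: "clock": time; "joints": joint angles; "dq": joint speeds; "joint_efforts": joint torques, N m; "position": TCP position; "ee_rot": TCP orientation; "force": force on the tool from outside, world axes, zero at the start; "ft_torque": the same for the moment, N m; "width": opening from 0.0 (shut) to 1.0 (fully open).
Only numpy, scipy, OpenCV 4.12 (cv2) and the standard library are available. Lean on these libraries where they do the work, as an engineer would, in place of code of your own. Each camera call takes 0.05 s, during which the arm holds its last target. There are 200 camera calls.

## Working session

There is one attempt and no reset: what is moved stays moved. The work goes in short steps, Python scripts to look and compute and a tool call to move; the robot and the scene stay as the last step left them, time stands still between calls to the robot, and variables do not carry over. Pictures are saved under pics/ and viewed, about 8 in all and at most 12, crops included, and the job is handed in when it is done.

Besides the shell and the picture viewer there is one more tool, called after "Emit:" as a command line: name --pt "numbers of a row" for each row, then --argument value for the rest. carry_out: Moves the arm, as the interface text tells. Its arguments: {"type":"object","properties":{"plan":{"type":"array"},"squeeze":{"type":"number"}},"required":["plan"]}

```bash
ls; mkdir -p pics; cat > h.py <<'E'
import numpy as np, cv2
from scipy.spatial.transform import Rotation as R
from cell import arm
def grab(name):
    s=arm.observe(); im,d=arm.get_image(name); c=arm.get_calibration(name)
    K=np.array(c["intrinsics"])
    if name=="wrist":
        T=np.eye(4); T[:3,:3]=R.from_rotvec(s["ee_rot"]).as_matrix(); T[:3,3]=s["position"]
        W=T@np.array(c["tool_from_camera"])
    else:
        E=np.eye(4); E[:3,:3]=R.from_rotvec(np.ravel(c["rvec"])).as_matrix(); E[:3,3]=np.ravel(c["tvec"]); W=np.linalg.inv(E)
    v,u=np.mgrid[:d.shape[0],:d.shape[1]]
    P=np.stack([(u-K[0,2])/K[0,0]*d,(v-K[1,2])/K[1,1]*d,d],-1)@W[:3,:3].T+W[:3,3]
    P[d==0]=np.nan
    return im,P,K,W
def save(n,im): cv2.imwrite("pics/"+n,cv2.cvtColor(im,cv2.COLOR_RGB2BGR))
E
python3 - <<'E'
from h import *
for n in("top",):
    im,P,K,W=grab(n); save(n+"0.png",im); np.save(n+"0.npy",P); print(K,W)
s=arm.observe();print(s,arm.tip_reach); print(R.from_rotvec(s["ee_rot"]).as_matrix().round(3))
E
```

```text
pics
[[441.9344518    0.         311.38016018]
 [  0.         441.9344518  203.11371579]
 [  0.           0.           1.        ]] [[-0.0155072  -0.99232551  0.12267681  0.39949653]
 [-0.99977426  0.01717063  0.01251382  0.11831005]
 [-0.01452422 -0.12245506 -0.99236778  1.2940143 ]
 [ 0.          0.          0.          1.        ]]
{'clock': 0.05, 'joints': array([-1.40861581,  0.43519889,  0.02501075,  1.57405456, -0.01160715,
        1.13400125, -0.07514639]), 'dq': array([-1.48395800e-04, -1.88327223e-03, -8.61628214e-04, -6.46430439e-04,
        6.52900079e-05, -1.05139330e-03,  8.00174854e-04]), 'joint_efforts': array([ 4.82876509e-03, -6.69776917e+01,  9.89457965e-01, -3.15496910e+01,
       -6.06848532e-02,  3.74794705e-02,  3.59823036e-05]), 'position': array([0.16352209, 0.60282564, 0.29147675]), 'ee_rot': array([-4.14933481e-01, -3.11401563e+00,  2.38105240e-03]), 'force': array([0.22118466, 0.31062883, 0.34577381]), 'ft_torque': array([ 0.03587782, -0.00294489, -0.04770013]), 'width': 1.0005486442676856} 0.0655
[[-0.965  0.262 -0.   ]
 [ 0.262  0.965 -0.001]
 [-0.    -0.002 -1.   ]]
```

View pics/top0.png

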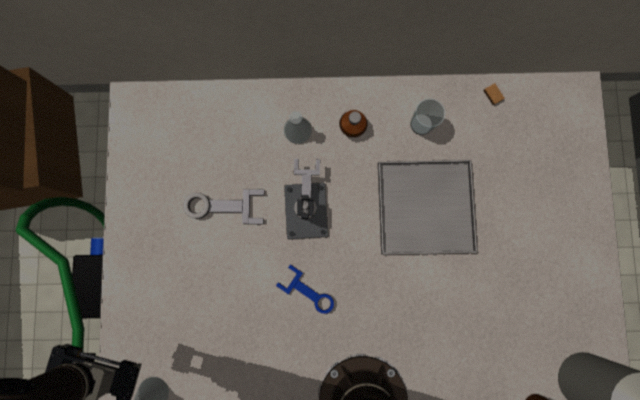

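The picture shows the base at (363,390), the stand at (307,208) with a grey bracket and nut, and the tray at (428,207). Three things resemble the bracket: the grey one on the stand (306,180), a larger grey one lying at (225,206), and a blue one at (307,290). The one on the stand fits, being not blue and the smaller grey. I'll confirm that in an enlarged crop.

```bash
python3 - <<'E'
from h import *
im=cv2.imread("pics/top0.png"); P=np.load("top0.npy")
c=np.hstack([cv2.resize(im[150:250,270:345],None,fx=5,fy=5,interpolation=2),cv2.resize(im[150:250,170:270],None,fx=4,fy=5,interpolation=2)])
cv2.imwrite("pics/crop1.png",c[:, :800])
def at(u,v): return P[v,u].round(3)
for n,u,v in [("nut",307,208),("tray c",428,207)]: print(n,at(u,v))
# tray from points: in region height 0.015-.03
reg=P[150:262,370:485].reshape(-1,3); m=(reg[:,2]>.017)&(reg[:,2]<.035)
print("tray rim",cv2.minAreaRect(reg[m][:,:2].astype(np.float32)),m.sum())
reg=P[150:250,270:345].reshape(-1,3)
for lo,hi in [(.010,.022),(.05,.068),(.083,.095),(.11,.135)]:
    m=(reg[:,2]>lo)&(reg[:,2]<hi); q=reg[m]; 
    if len(q): print(lo,hi,len(q),q.mean(0).round(4),q.min(0).round(3),q.max(0).round(3),cv2.minAreaRect(q[:,:2].astype(np.float32)))
E
```

```text
nut [0.535 0.146 0.09 ]
tray c [ 0.541 -0.205  0.008]
tray rim ((0.5415603518486023, -0.1988263875246048), (0.26994380354881287, 0.27127188444137573), 0.23217283189296722) 732
0.01 0.022 1553 [0.5293 0.1511 0.0141] [0.454 0.09  0.01 ] [0.618 0.214 0.022] ((0.5364162921905518, 0.15141409635543823), (0.15971055626869202, 0.11972331255674362), 2.5903561115264893)
0.05 0.068 415 [0.6291 0.1473 0.0602] [0.555 0.11  0.051] [0.68  0.182 0.068] ((0.6172666549682617, 0.14693951606750488), (0.07132896780967712, 0.12401239573955536), 88.98594665527344)
0.083 0.095 110 [0.5341 0.1494 0.0869] [0.508 0.121 0.083] [0.564 0.182 0.095] ((0.5356438159942627, 0.15131670236587524), (0.06054354086518288, 0.05550481751561165), 88.64036560058594)
0.11 0.135 94 [0.5358 0.1511 0.1195] [0.505 0.142 0.11 ] [0.567 0.161 0.127] ((0.536217212677002, 0.15159821510314941), (0.018732476979494095, 0.06204134225845337), 89.1704330444336)
```

View pics/crop1.png

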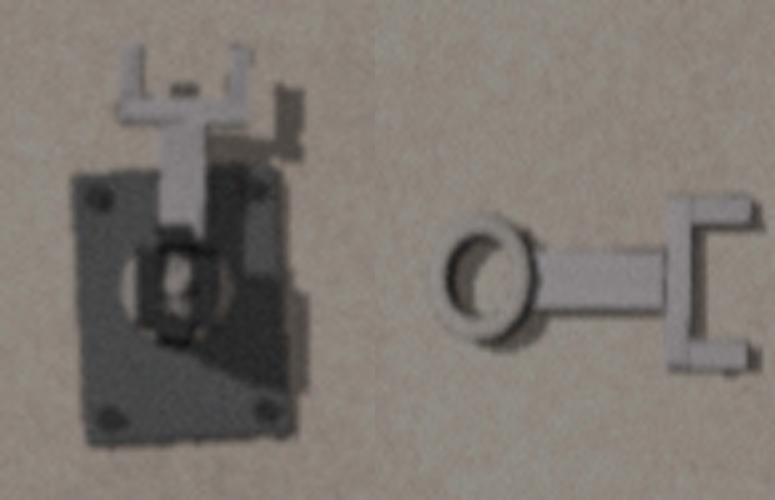

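```bash
python3 - <<'E'
from h import *
c=arm.get_calibration("wrist");print(np.array(c["tool_from_camera"]).round(3),np.array(c["intrinsics"]).round(0))
E
```

```text
[[-0.001 -0.954 -0.298  0.081]
 [ 1.    -0.001 -0.001 -0.001]
 [ 0.001 -0.298  0.954 -0.093]
 [ 0.     0.     0.     1.   ]] [[294.   0. 319.]
 [  0. 294. 201.]
 [  0.   0.   1.]]
```

Emit:
carry_out --pt "4 -5 0 -0.13 9.18" --pt "8 -9 0 -0.26 9.18" --pt "12 -14 0 -0.39 9.18" --pt "16 -18 0 -0.52 9.18" --pt "20 -23 0 -0.65 9.18" --pt "24 -27 0 -0.78 9.18" --pt "28 -32 0 -0.91 9.18" --pt "31 -36 0 -1.04 9.18" --pt "34 -41 0 -1.17 9.18" --pt "37.2 -45 0 -1.3 9.18" --pt "37.2 -45 0 -1.3 9.18" --pt "37.2 -45 0 -1.3 9.18"

```text
clock: 1.25
position: [0.5369, 0.1493, 0.2913]
ee_rot: [2.218, 2.225, -0.003]
force: [-0.7, 0.4, -0.7]
width: 1.0
```

```bash
python3 - <<'E'
from h import *
im,P,K,W=grab("wrist"); np.save("w0.npy",P)
print(W.round(3))
save("w0.png",cv2.resize(im[100:340,180:480],None,fx=2.5,fy=2.5,interpolation=2))
reg=P.reshape(-1,3); reg=reg[np.hypot(reg[:,0]-.536,reg[:,1]-.1515)<.05]
for lo,hi in [(.083,.095),(.098,.1035),(.106,.114),(.118,.128)]:
    q=reg[(reg[:,2]>lo)&(reg[:,2]<hi)]; print(lo,hi,len(q),q.mean(0).round(4),cv2.minAreaRect(q[:,:2].astype(np.float32)))
E
```

```text
[[ 1.     0.002 -0.     0.537]
 [ 0.002 -0.954 -0.3    0.229]
 [-0.001  0.3   -0.954  0.384]
 [ 0.     0.     0.     1.   ]]
0.083 0.095 664 [0.5381 0.1609 0.0887] ((0.5419269800186157, 0.15080004930496216), (0.05325474217534065, 0.06088119372725487), 24.059059143066406)
0.098 0.1035 1045 [0.5381 0.1508 0.1024] ((0.5380932092666626, 0.1488395482301712), (0.04422679916024208, 0.05962826684117317), 88.00267028808594)
0.106 0.114 226 [0.5383 0.1517 0.1112] ((0.5381956696510315, 0.14974673092365265), (0.018596313893795013, 0.06022531911730766), 88.01285552978516)
0.118 0.128 568 [0.5381 0.1498 0.1243] ((0.538105309009552, 0.14886969327926636), (0.02046760357916355, 0.061787161976099014), 88.0201416015625)
```

View pics/w0.png

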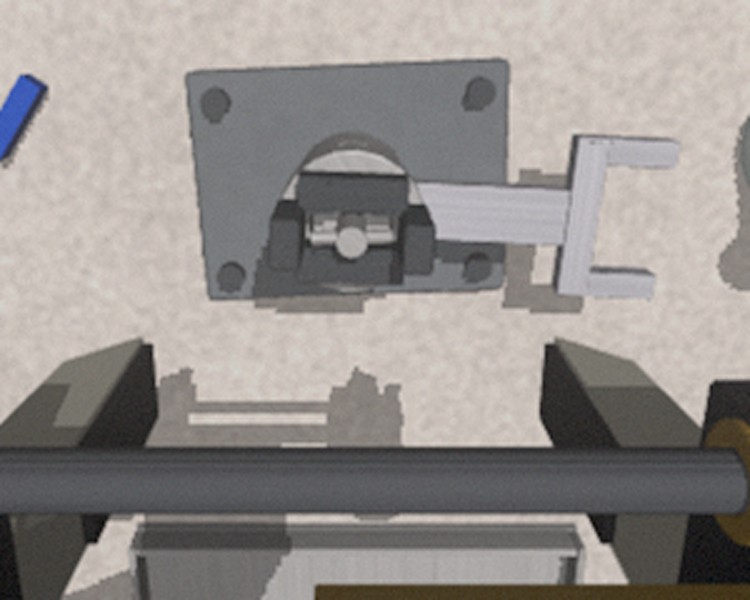

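The bracket on the stand is the one meant: it is grey and smaller than the lying one. Oddly, a steel bar at (350,235) seems to run along the wings, although the nut should start turned 50 to 90° from the pin. I'll check whether it is the pin or the slot by its depth.

```bash
python3 - <<'E'
from h import *
np.set_printoptions(linewidth=220)
P=np.load("w0.npy")
print("z mm rows184..208, cols 286..354"); 
for v in range(170,214,2): print(v,(P[v,286:356:2,2]*1000).round(0).astype(int))
# plate
q=P.reshape(-1,3); q=q[(q[:,2]>.011)&(q[:,2]<.019)&(np.abs(q[:,0]-.536)<.1)&(np.abs(q[:,1]-.15)<.08)]
print(cv2.minAreaRect(q[:,:2].astype(np.float32)))
q=P.reshape(-1,3); q=q[(q[:,2]>.059)&(q[:,2]<.065)&(q[:,0]>.57)&(q[:,0]<.63)&(np.abs(q[:,1]-.15)<.06)]
print("arm",cv2.minAreaRect(q[:,:2].astype(np.float32)),q.mean(0))
E
```

```text
z mm rows184..208, cols 286..354
170 [ 16  17  15  17  16  16  89 100 101  99  98 100 100  99  99  98  98  98  96  96  96  94  95  94  94  93  93  91  92  76  17  16  16  16  15]
172 [ 16  15  17  17  16  76  89 103 104 103 104 102 103 103 104 103 104 103 103 103 102 102 102 103 103 102 103 101 103  88  56  54  56  54  52]
174 [                  15                   18                   16                   16                   16                   89                   89                  103                  102                  102
                  103                  104                  103                  103                  102                  103                  103                  103                  103                  105
                  102                  102                  104                  103                  102                  103                  104                  102                  103 -9223372036854775808
                   87                   62                   63                   63                   62]
176 [ 16  15  17  16  87  88  8
[... 4746 characters left out ...]
104 103 103 102 103 102 103 104 103 103 102 104 103 102 103 101 103 124 125 126 125 126 124  15]
210 [ 16  17  17  16  16  15  16 103 104 103 104 102 103 103 102 103 102 103 102 103 104 104 104 103 102 102 103 103  15  16 123 124 125  17  16]
212 [ 16  17  16  16  16  17  15 103 104 102 103 103 103 102 101 103 102 104 104 103 102 103 102 102 104 103 102 102  17  15  15  15  16  16  15]
((0.538348913192749, 0.1485224962234497), (0.16026648879051208, 0.12005873769521713), 2.382413625717163)
arm ((0.5999505519866943, 0.14575982093811035), (0.02643434889614582, 0.060591790825128555), 86.74706268310547) [0.60138755 0.14663787 0.06287966]<stdin>:5: RuntimeWarning: invalid value encountered in cast
```

The bar (z ≈ 111 mm, x span 32 mm) is the pin, and the spacer's top (88 mm) shows through the slot alongside it. So the nut is already nearly aligned: wings at −2°, pin at +2.4°, with the brief's 50 to 90° not matching what I see. I'll grip it, take out the last 4.4°, and lift.

Emit:
carry_out --pt "0.1 0 -3 -0.04 9.18" --pt "0.1 0 -6.5 -0.04 9.18" --pt "0.1 0 -10 -0.04 9.18" --pt "0.1 0 -12 -0.04 9.18" --pt "0.1 0 -13.1 -0.04 9.18" --pt "0.1 0 -13.1 -0.04 9.18" --pt "0.1 0 -13.1 -0.04 5.5" --pt "0.1 0 -13.1 -0.04 5.5" --pt "0.1 0 -13.1 -0.04 5.5" --pt "0.1 0 -13.1 -0.04 5.5" --pt "0.1 0 -13.1 -0.04 5.5" --pt "0.1 0 -13.1 -0.04 5.5" --pt "0.1 0 -13.1 -0.04 5.5" --pt "0.1 0 -13.1 -0.04 5.5" --squeeze 20

```text
clock: 2.7
position: [0.5405, 0.1445, 0.1612]
ee_rot: [2.265, 2.172, -0.003]
force: [-2.0, 0.4, 6.4]
width: 0.672
```

```bash
python3 - <<'E'
from h import *
im,P,K,W=grab("wrist"); np.save("w1.npy",P)
s=arm.observe();print(s["position"],s["force"],s["ft_torque"],s["joints"],s["width"])
save("w1.png",cv2.resize(im[100:340,160:480],None,fx=2.5,fy=2.5,interpolation=2))
reg=P.reshape(-1,3); reg=reg[np.hypot(reg[:,0]-.536,reg[:,1]-.1515)<.04]
for lo,hi in [(.109,.121),(.121,.130)]:
    q=reg[(reg[:,2]>lo)&(reg[:,2]<hi)]; print(lo,hi,len(q),q.mean(0).round(4),cv2.minAreaRect(q[:,:2].astype(np.float32)))
E
```

```text
[0.54049316 0.1444776  0.16121511] [-2.3137246   0.70684422  6.82077094] [-0.0690585   0.602856    0.04001713] [-0.67353713  0.49812963  0.43897241  1.9091502  -0.28320555  0.79520986
 -0.12347549] 0.6738060855108331
0.109 0.121 1828 [0.5351 0.1529 0.1146] ((0.5359349846839905, 0.15025903284549713), (0.018929075449705124, 0.0797307938337326), 87.6256332397461)
0.121 0.13 2030 [0.5376 0.1516 0.1247] ((0.5360175967216492, 0.1506885290145874), (0.017563235014677048, 0.07974687963724136), 88.03639221191406)
```

View pics/w1.png

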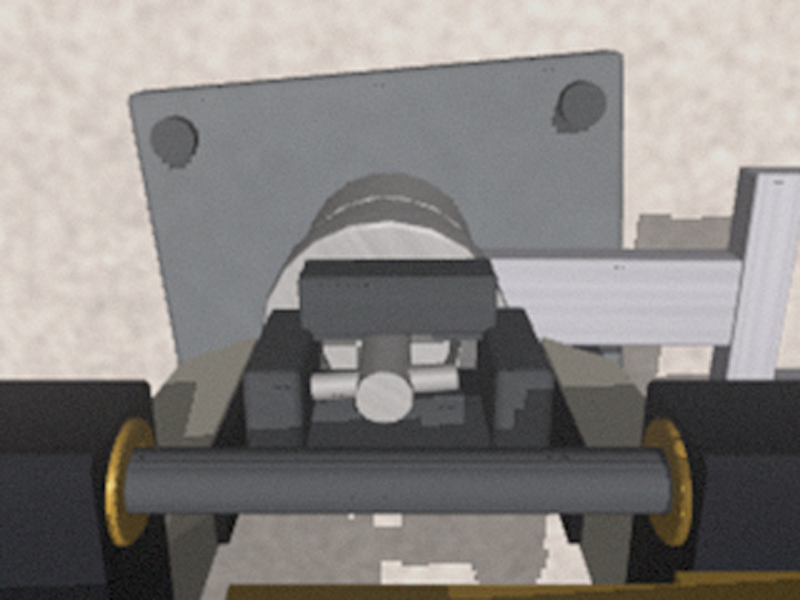

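The nut is gripped (pin at (385,385) between the wings), but the TCP sits about 5 mm off-centre in y. I'll open, recentre and regrip before turning.

Emit:
carry_out --pt "0 0 0 0 8.5" --pt "0 0 0 0 8.5" --pt "0 0 0 0 8.5" --pt "-0.2 0.5 0 0 8.5" --pt "-0.2 0.5 0 0 8.5" --pt "-0.2 0.5 0 0 8.5"

```text
clock: 3.35
position: [0.5383, 0.1498, 0.1611]
ee_rot: [2.265, 2.173, -0.003]
force: [0.4, 0.3, 0.3]
width: 0.921
```

Emit:
carry_out --pt "0 0 0 0 5.5" --pt "0 0 0 0 5.5" --pt "0 0 0 0 5.5" --pt "0 0 0 0 5.5" --pt "0 0 0 0 5.5" --pt "0 0 0 0 5.5" --squeeze 20

```text
clock: 3.95
position: [0.5385, 0.1498, 0.1612]
ee_rot: [2.265, 2.172, -0.002]
force: [-0.1, -0.4, -0.6]
width: 0.674
```

Emit:
carry_out --pt "0 0 0 0.04 5.5" --pt "0 0 0 0.08 5.5" --pt "0 0 0 0.08 5.5" --pt "0 0 0.6 0.08 5.5" --pt "0 0 1.2 0.08 5.5" --pt "0 0 1.8 0.08 5.5" --pt "0 0 2.4 0.08 5.5" --pt "0 0 3.2 0.08 5.5" --pt "0 0 4 0.08 5.5" --pt "0 0 4 0.08 5.5" --squeeze 30

```text
clock: 4.95
position: [0.5391, 0.1498, 0.2025]
ee_rot: [2.176, 2.26, 0.001]
force: [-0.4, 0.6, -1.1]
width: 0.674
```

Emit:
carry_out --pt "0 0 2 0 5.5" --pt "-0.3 -2 3 0 5.5" --pt "-0.8 -6 3 0 5.5" --pt "-1.4 -10.5 3 0 5.5" --pt "-2.1 -15 3 0 5.5" --pt "-2.8 -19.5 3 0 5.5" --pt "-3.4 -24 3 0 5.5" --pt "-4.1 -28.5 3 0 5.5" --pt "-4.7 -33 2 0 5.5" --pt "-5.1 -37.5 0 0 5.5" --pt "-5.3 -40.5 -3 0 5.5" --pt "-5.3 -40.5 -6 0 5.5" --pt "-5.3 -40.5 -8 0 5.5" --pt "-5.3 -40.5 -9 0 5.5" --pt "-5.3 -40.5 -9 0 5.5"

```text
clock: 6.45
position: [0.4851, -0.2552, 0.1116]
ee_rot: [2.178, 2.261, -0.001]
force: [-0.1, 0.6, -1.0]
width: 0.672
```

Emit:
carry_out --pt "0 0 -1 0 5.5" --pt "0 0 -2 0 5.5" --pt "0 0 -2.6 0 5.5" --pt "0 0 -2.9 0 5.5" --pt "0 0 -3.1 0 5.5" --pt "0 0 -3.3 0 5.5" --pt "0 0 -3.3 0 5.5"

```text
clock: 7.15
position: [0.4851, -0.2552, 0.0786]
ee_rot: [2.178, 2.261, -0.001]
force: [0.0, -0.4, -1.2]
width: 0.676
```

No contact yet; I'll go down in 0.5 mm steps.

Emit:
carry_out --pt "0 0 -0.05 0 5.5" --pt "0 0 -0.1 0 5.5" --pt "0 0 -0.1 0 5.5"

```text
clock: 7.45
position: [0.4853, -0.2553, 0.0782]
ee_rot: [2.177, 2.261, -0.0]
force: [-1.2, 0.6, 5.1]
width: 0.674
```

Emit:
carry_out --pt "0 0 -0.05 0 5.5" --pt "0 0 -0.1 0 5.5" --pt "0 0 -0.1 0 5.5"

```text
clock: 7.75
position: [0.4852, -0.2553, 0.0781]
ee_rot: [2.177, 2.261, 0.001]
force: [-3.1, 2.8, 14.3]
width: 0.676
```

Emit:
carry_out --pt "0 0 0 0 7.3" --pt "0 0 0 0 7.3" --pt "0 0 0 0 7.3" --pt "0 0 0 0 7.3" --pt "0 0 2 0 7.3" --pt "0 0 5 0 7.3" --pt "0 0 9 0 7.3" --pt "0 2 13 0 9.18" --pt "0.5 6 15 0.14 9.18" --pt "1 10.5 15 0.28 9.18" --pt "1.6 15 15 0.42 9.18" --pt "2.2 19.5 15 0.56 9.18" --pt "2.8 24 15 0.7 9.18" --pt "3.4 28.5 15 0.84 9.18" --pt "4 32 15 0.98 9.18" --pt "4.5 36 15 1.12 9.18" --pt "5 39 15 1.26 9.18" --pt "5.3 40.5 15 1.4 9.18" --pt "5.3 40.5 15 1.5 9.18" --pt "5.3 40.5 15 1.5 9.18"

```text
clock: 9.75
position: [0.5382, 0.1501, 0.2278]
ee_rot: [0.048, 3.14, 0.003]
force: [0.6, -0.8, 0.0]
width: 0.999
```

```bash
python3 - <<'E'
from h import *
im,P,K,W=grab("wrist"); print(arm.observe()["joints"].round(2))
it,Pt,_,_=grab("top")
save("w2.png",np.hstack([cv2.resize(im[100:340,160:480],None,fx=1.4,fy=1.4),cv2.resize(it[150:270,270:490],None,fx=1.6,fy=2.8)[:336]]))
reg=P.reshape(-1,3); reg=reg[np.hypot(reg[:,0]-.538,reg[:,1]-.15)<.06]
q=reg[(reg[:,2]>.0855)&(reg[:,2]<.0915)]; print(len(q),q.mean(0).round(4),cv2.minEnclosingCircle(q[:,:2].astype(np.float32)),cv2.minAreaRect(q[:,:2].astype(np.float32)))
q=reg[(reg[:,2]>.114)&(reg[:,2]<.12)]; print("stud",len(q),q.mean(0))
q=P.reshape(-1,3); q=q[(q[:,2]>.060)&(q[:,2]<.0655)&(q[:,0]>.58)&(q[:,0]<.63)&(np.abs(q[:,1]-.15)<.016)]
print("arm",cv2.fitLine(q[:,:2].astype(np.float32),2,0,.01,.01).ravel(),q.mean(0))
E
```

```text
[-0.44  0.39  0.1   1.83 -0.05  0.93  1.22]
3284 [0.5356 0.1495 0.0883] ((0.5378807783126831, 0.149238720536232), 0.031023932620882988) ((0.5376837253570557, 0.1494227945804596), (0.06094015762209892, 0.06079136207699776), 55.20618438720703)
stud 205 [0.53760156 0.14950121 0.11674938]
arm [ 0.9987602  -0.04978     0.5991778   0.14687565] [0.59917775 0.14687566 0.06285115]
```

View pics/w2.png

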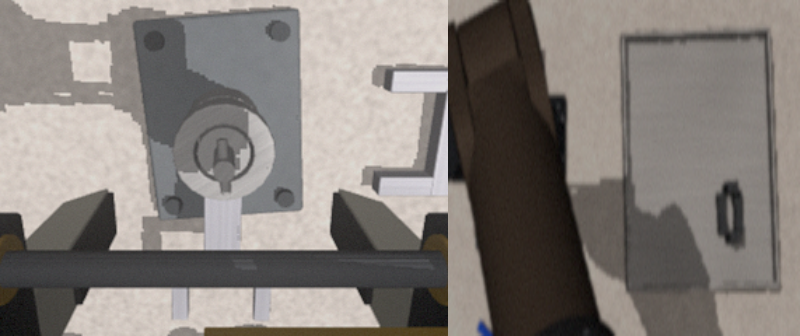

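Nut upright in the tray at (730,213); spacer ring at (224,153) with the pin above it. Spacer centre measured (0.538, 0.149). Descending to it.

Emit:
carry_out --pt "0 -0.1 -3 0 9.18" --pt "0 -0.1 -6 0 9.18" --pt "0 -0.1 -8 0 9.18" --pt "0 -0.1 -9.2 0 9.18" --pt "0 -0.1 -9.8 0 9.18" --pt "0 -0.1 -9.8 0 9.18" --pt "0 -0.1 -9.8 0 9.18" --pt "0 -0.1 -9.8 0 5.5" --pt "0 -0.1 -9.8 0 5.5" --pt "0 -0.1 -9.8 0 5.5" --pt "0 -0.1 -9.8 0 5.5" --pt "0 -0.1 -9.8 0 5.5" --pt "0 -0.1 -9.8 0 5.5" --squeeze 25

```text
clock: 11.15
position: [0.5384, 0.1485, 0.1303]
ee_rot: [0.058, 3.139, 0.004]
force: [-1.1, 1.3, 2.5]
width: 0.674
```

Emit:
carry_out --pt "0 0 0 0 5.5" --pt "0 0 0.8 0 5.5" --pt "0 0 1.6 0 5.5" --pt "0 0 2.6 0 5.5" --pt "0 0 3.6 0 5.5" --pt "0 0 4.6 0 5.5" --pt "0 0 5.6 0 5.5" --pt "0 0 6.5 0 5.5" --pt "0 0 6.5 0 5.5" --squeeze 35

```text
clock: 12.05
position: [0.539, 0.1486, 0.1968]
ee_rot: [0.058, 3.137, 0.005]
force: [1.1, -0.3, -2.1]
width: 0.672
```

The fingertips hang about 5 mm below the ring's underside, so they would touch the tray floor first. I'll lower it back on the spigot and regrip 9 mm higher.

Emit:
carry_out --pt "0 0 -1.5 0 5.5" --pt "0 0 -3 0 5.5" --pt "0 0 -4.2 0 5.5" --pt "0 0 -5.2 0 5.5" --pt "0 0 -5.9 0 5.5" --pt "0 0 -6.4 0 5.5" --pt "0 0 -6.6 0 5.5" --pt "0 0 -6.6 0 5.5"

```text
clock: 12.85
position: [0.5391, 0.1487, 0.1308]
ee_rot: [0.058, 3.137, 0.005]
force: [0.1, 0.1, -2.8]
width: 0.668
```

Emit:
carry_out --pt "0 0 0 0 7.5" --pt "0 0 0 0 7.5" --pt "0 0 0 0 7.5" --pt "0 0 0.5 0 7.5" --pt "0 0 0.9 0 7.5" --pt "0 0 0.9 0 7.5" --pt "0 0 0.9 0 5.5" --pt "0 0 0.9 0 5.5" --pt "0 0 0.9 0 5.5" --pt "0 0 0.9 0 5.5" --pt "0 0 0.9 0 5.5"

```text
clock: 13.95
position: [0.539, 0.1487, 0.1398]
ee_rot: [0.058, 3.137, 0.005]
force: [-0.3, -1.0, 1.5]
width: 0.67
```

Emit:
carry_out --pt "0 0 0.8 0 5.5" --pt "0 0 1.6 0 5.5" --pt "0 0 2.6 0 5.5" --pt "0 0 3.6 0 5.5" --pt "0 0 4.6 0 5.5" --pt "0 0 5.6 0 5.5" --pt "0 0 6.5 0 5.5" --pt "0 0 6.5 0 5.5"

```text
clock: 14.75
position: [0.5397, 0.1489, 0.2063]
ee_rot: [0.058, 3.135, 0.007]
force: [0.1, 0.6, -2.0]
width: 0.672
```

Emit:
carry_out --pt "0 -2 2 0 5.5" --pt "0.6 -6 2 0 5.5" --pt "1.4 -10.5 2 0 5.5" --pt "2.2 -15 2 0 5.5" --pt "3 -19.5 2 0 5.5" --pt "3.8 -24 2 0 5.5" --pt "4.6 -28.5 2 0 5.5" --pt "5.4 -33 0 0 5.5" --pt "6 -37.5 -3 0 5.5" --pt "6.5 -40.4 -6.5 0 5.5" --pt "6.5 -40.4 -9 0 5.5" --pt "6.5 -40.4 -11 0 5.5" --pt "6.5 -40.4 -12 0 5.5" --pt "6.5 -40.4 -12.6 0 5.5" --pt "6.5 -40.4 -12.8 0 5.5" --pt "6.5 -40.4 -12.8 0 5.5"

```text
clock: 16.35
position: [0.6052, -0.255, 0.079]
ee_rot: [0.057, 3.134, 0.006]
force: [0.0, 0.3, -2.5]
width: 0.67
```

Emit:
carry_out --pt "0 0 -0.15 0 5.5" --pt "0 0 -0.3 0 5.5" --pt "0 0 -0.38 0 5.5" --pt "0 0 -0.38 0 5.5"

```text
clock: 16.75
position: [0.6053, -0.2549, 0.0753]
ee_rot: [0.057, 3.134, 0.006]
force: [0.1, 0.5, -2.0]
width: 0.672
```

Emit:
carry_out --pt "0 0 -0.05 0 5.5" --pt "0 0 -0.1 0 5.5" --pt "0 0 -0.1 0 5.5"

```text
clock: 17.05
position: [0.6053, -0.255, 0.0748]
ee_rot: [0.057, 3.134, 0.006]
force: [-2.2, 1.4, 4.1]
width: 0.668
```

Emit:
carry_out --pt "0 0 0 0 7.3" --pt "0 0 0 0 7.3" --pt "0 0 0 0 7.3" --pt "0 0 0 0 7.3" --pt "0 0 2 0 7.3" --pt "0 0 5 0 7.3" --pt "0 0 9 0 7.3" --pt "0 3 13 -0.01 7.3" --pt "-0.2 7 15 -0.01 7.3" --pt "-0.4 12 15 -0.01 7.3" --pt "-0.6 17 15 -0.01 7.3" --pt "-0.8 21.5 15 -0.01 7.3" --pt "-1 26 15 -0.01 7.3" --pt "-1.2 31 15 -0.01 7.3" --pt "-1.3 35 15 -0.01 6" --pt "-1.3 38.5 15 -0.01 6" --pt "-1.3 40.2 13 -0.01 6" --pt "-1.3 40.2 10 -0.01 6" --pt "-1.3 40.2 10 -0.01 6"

```text
clock: 18.95
position: [0.59, 0.1473, 0.1714]
ee_rot: [0.07, 3.139, 0.003]
force: [0.5, 0.2, 0.2]
width: 0.652
```

```bash
python3 - <<'E'
from h import *
im,P,K,W=grab("wrist")
it,Pt,_,_=grab("top")
save("w3.png",np.hstack([cv2.resize(im[60:340,160:480],None,fx=1.2,fy=1.2),cv2.resize(it[150:270,360:490],None,fx=2.8,fy=2.8)]))
E
```

```text
(no output)
```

View pics/w3.png

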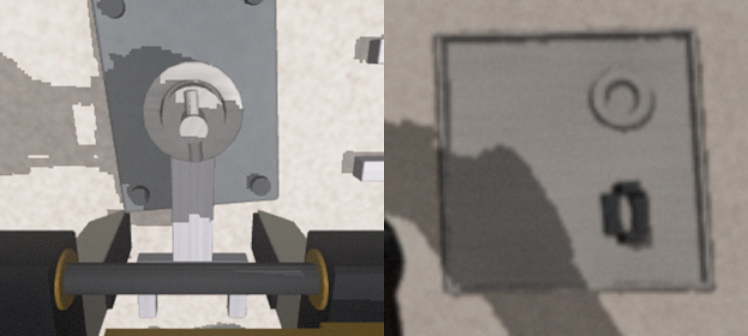

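Ring at (622,98) and nut at (626,213) lie apart in the tray, and the bracket's arm at (193,210) is centred between the jaws. I'll go down onto the arm.

Emit:
carry_out --pt "0.2 -0.05 -2 0 6" --pt "0.2 -0.05 -4 0 6" --pt "0.2 -0.05 -5 0 6" --pt "0.2 -0.05 -5.4 0 6" --pt "0.2 -0.05 -5.4 0 6" --pt "0.2 -0.05 -5.4 0 1.8" --pt "0.2 -0.05 -5.4 0 1.8" --pt "0.2 -0.05 -5.4 0 1.8" --pt "0.2 -0.05 -5.4 0 1.8" --pt "0.2 -0.05 -5.4 0 1.8" --pt "0.2 -0.05 -5.4 0 1.8" --pt "0.2 -0.05 -5.4 0 1.8" --pt "0.2 -0.05 -5.4 0 1.8" --squeeze 60

```text
clock: 20.35
position: [0.5944, 0.146, 0.121]
ee_rot: [0.074, 3.134, 0.005]
force: [1.1, 0.8, 0.6]
width: 0.271
```

Tips are 3.5 mm higher than wanted; I'll open, go lower and regrip.

Emit:
carry_out --pt "0 0 0 0 4.5" --pt "0 0 0 0 4.5" --pt "0 0 0 0 4.5" --pt "-0.2 0 -0.2 0 4.5" --pt "-0.2 0 -0.4 0 4.5" --pt "-0.2 0 -0.4 0 4.5" --pt "-0.2 0 -0.4 0 4.5"

```text
clock: 21.05
position: [0.5923, 0.146, 0.1169]
ee_rot: [0.074, 3.134, 0.005]
force: [-0.2, -0.8, -0.2]
width: 0.489
```

Emit:
carry_out --pt "0 0 0 0 1.8" --pt "0 0 0 0 1.8" --pt "0 0 0 0 1.8" --pt "0 0 0 0 1.8" --pt "0 0 0 0 1.8" --pt "0 0 0 0 1.8"

```text
clock: 21.65
position: [0.5924, 0.146, 0.1169]
ee_rot: [0.074, 3.134, 0.005]
force: [-0.4, 0.2, 0.3]
width: 0.272
```

Lift it clear, checking partway.

Emit:
carry_out --pt "0 0 0.3 0 1.8" --pt "0 0 0.6 0 1.8" --pt "0 0 1 0 1.8" --pt "0 0 1 0 1.8"

```text
clock: 22.05
position: [0.5927, 0.1461, 0.1276]
ee_rot: [0.074, 3.133, 0.006]
force: [0.2, 0.4, -2.5]
width: 0.276
```

```bash
python3 - <<'E'
from h import *
im,P,K,W=grab("side"); print(arm.observe()["ft_torque"])
p=np.linalg.inv(W)@[.56,.15,.08,1]; u,v=(K@p[:3]/p[2])[:2].astype(int); print(u,v)
u0=max(u-80,0);v0=max(v-60,0)
save("s0.png",cv2.resize(im[v0:v0+120,u0:u0+160],None,fx=4,fy=4))
E
```

```text
[-0.0177349  -0.11552936 -0.04173752]
325 190
```

View pics/s0.png

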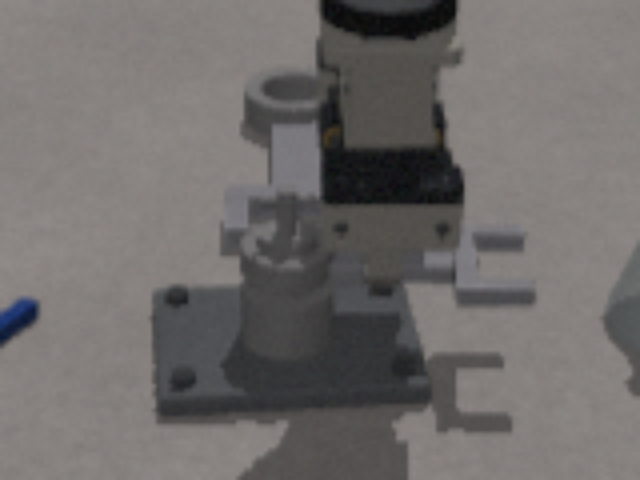

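Bracket at (490,265) rises level with the boss around the spigot at (287,240). Continue lifting.

Emit:
carry_out --pt "0 0 0.8 0 1.8" --pt "0 0 1.6 0 1.8" --pt "0 0 2.4 0 1.8" --pt "0 0 3.2 0 1.8" --pt "0 0 4 0 1.8" --pt "0 0 4.8 0 1.8" --pt "0 0 5.6 0 1.8" --pt "0 0 6.4 0 1.8" --pt "0 0 7.2 0 1.8" --pt "0 0 8 0 1.8" --pt "0 0 8 0 1.8"

```text
clock: 23.2
position: [0.5931, 0.1462, 0.2086]
ee_rot: [0.074, 3.132, 0.006]
force: [0.9, 0.3, -2.5]
width: 0.275
```

```bash
python3 - <<'E'
from h import *
s=arm.observe(); print(s["position"],s["ft_torque"])
im,P,K,W=grab("wrist")
q=P.reshape(-1,3); q=q[(q[:,2]>.10)&(q[:,2]<.2)&(q[:,0]>.50)&(q[:,0]<.70)&(abs(q[:,1]-.147)<.045)]
z0=s["position"][2]-.1169
for a,b in [(.505,.52),(.52,.56),(.56,.575),(.64,.66),(.66,.69)]:
    m=(q[:,0]>a)&(q[:,0]<b)&(q[:,2]<z0+.08); print(a,b,m.sum(),(np.percentile(q[m][:,2],[50,90])-z0).round(4) if m.sum() else "")
E
```

```text
[0.59314142 0.14617085 0.20863031] [-0.02052826 -0.09817629 -0.06225414]
0.505 0.52 1291 [0.07   0.0708]
0.52 0.56 5627 [0.0699 0.0709]
0.56 0.575 1069 [0.0632 0.0708]
0.64 0.66 346 [0.0629 0.0635]
0.66 0.69 0
```

Level within about 1 mm with no slip. Carrying it to the tray.

Emit:
carry_out --pt "0 0 1 0 1.8" --pt "-0.3 -2 2 0 1.8" --pt "-1 -5.5 2 0 1.8" --pt "-2 -9.5 2 0 1.8" --pt "-3 -13.5 2 0 1.8" --pt "-4 -17.5 2 0 1.8" --pt "-4.8 -21.5 2 0 1.8" --pt "-5.2 -24.5 1 0 1.8" --pt "-5.4 -26.6 -1 0 1.8" --pt "-5.4 -26.6 -4 0 1.8" --pt "-5.4 -26.6 -7 0 1.8" --pt "-5.4 -26.6 -9.5 0 1.8" --pt "-5.4 -26.6 -11.3 0 1.8" --pt "-5.4 -26.6 -12.4 0 1.8" --pt "-5.4 -26.6 -13 0 1.8" --pt "-5.4 -26.6 -13 0 1.8"

```text
clock: 24.85
position: [0.5387, -0.1202, 0.0779]
ee_rot: [0.074, 3.133, 0.006]
force: [0.6, 0.2, -2.9]
width: 0.277
```

Emit:
carry_out --pt "0 0 -0.2 0 1.8" --pt "0 0 -0.4 0 1.8" --pt "0 0 -0.5 0 1.8" --pt "0 0 -0.55 0 1.8" --pt "0 0 -0.55 0 1.8"

```text
clock: 25.35
position: [0.5388, -0.1201, 0.0725]
ee_rot: [0.074, 3.133, 0.006]
force: [-0.3, 0.1, -2.3]
width: 0.277
```

Emit:
carry_out --pt "0 0 -0.05 0 1.8" --pt "0 0 -0.1 0 1.8" --pt "0 0 -0.1 0 1.8"

```text
clock: 25.65
position: [0.5389, -0.1201, 0.072]
ee_rot: [0.074, 3.132, 0.006]
force: [-1.6, 0.6, 5.4]
width: 0.273
```

Contact (5 N). Release and back off.

Emit:
carry_out --pt "0 0 0 0 5" --pt "0 0 0 0 5" --pt "0 0 0 0 5" --pt "0 0 0 0 5" --pt "0 0 2 0 5" --pt "0 0 5 0 5" --pt "0 0 9 0 5" --pt "0 0 13 0 5" --pt "-2 4 16 0 5" --pt "-4 9 16 0 5" --pt "-6 14 16 0 5" --pt "-8 18 16 0 5" --pt "-8 22 16 0 5" --pt "-8 26 16 0 5" --pt "-8 26 16 0 5"

```text
clock: 27.15
position: [0.4583, 0.1459, 0.2322]
ee_rot: [0.061, 3.132, 0.01]
force: [0.0, -0.3, 0.1]
width: 0.548
```

```bash
python3 - <<'E'
from h import *
im,P,K,W=grab("top"); print(arm.observe()["position"])
save("t9.png",cv2.resize(im[80:270,270:490],None,fx=3,fy=3))
q=P[150:262,370:485].reshape(-1,3); c=np.array([.5416,-.1988])
for n,x,y,r in [("nut wings",.485,-.255,.035),("spacer",.605,-.255,.028),("boss",.485,-.118,.026),("crossbar/prongs",.60,-.123,.03)]:
    z=q[np.hypot(q[:,0]-x,q[:,1]-y)<r][:,2]; print(n,np.percentile(z,[5,50,80,95]).round(4))
E
```

```text
[0.4585117  0.14269486 0.23198653]
nut wings [-0.0001  0.0136  0.0206  0.0402]
spacer [0.001  0.0191 0.0224 0.0247]
boss [0.0006 0.0186 0.0236 0.0263]
crossbar/prongs [0.0001 0.0071 0.0154 0.0182]
```

View pics/t9.png

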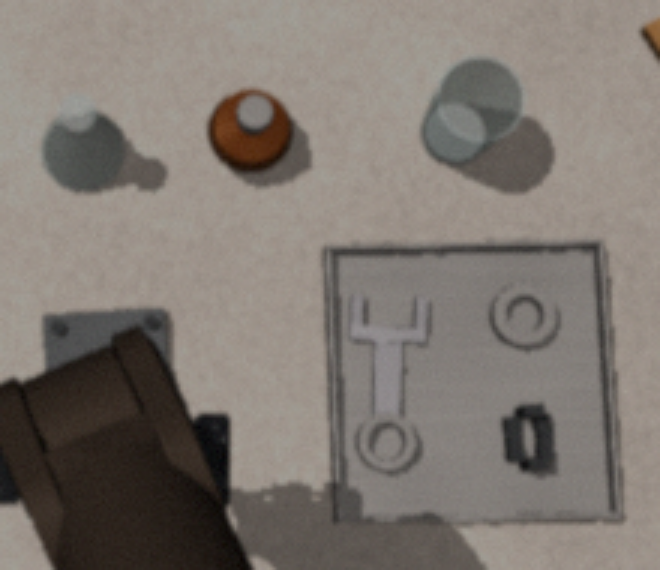

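The bracket (390,380), ring (525,315) and nut (530,440) lie flat and apart inside the tray. Their top heights fit lying on the floor, and the glassware has not moved. Handing in.

```bash
python3 -c "
from cell import arm
s=arm.observe();print(s['clock'],s['force'],abs(s['dq']).max())
print(arm.sign_off())"
```

```text
27.2 [ 0.67275989 -0.14252961 -0.62450079] 0.0543765275914278
the job is handed in; nothing more can be done
None
```

The wing nut, spacer ring and forked bracket came off the stand in that order and lie in the steel tray. I handed the job in at 27 s of the 72 s allowed.

**Last checks:**
- **Top view:** all three lie flat, the same way up, side by side and clear of each other and of the rim. The flask, burner and beaker are where they started.
- **Heights:** tops measured about 40 mm (nut wings), 24 mm (ring) and 26 mm (boss), which fits each one resting on the tray floor.
- **Set-down:** each was lowered until light contact. The highest force I read was about 14 N, with the nut. The arm was clear of everything at hand-in.

**What disagreed or went wrong:**
- **Nut angle:** the brief says the nut starts 50 to 90° from the pin. The wrist camera showed the wings only about 4° off, so I turned it just that much, and it lifted freely.
- **Regrips:** I took each part twice. The nut was first gripped about 5 mm off-centre, the ring was gripped too low and put back on the spigot, and the bracket's arm was gripped too high.
- **Arm still settling:** the joints showed a slight residual motion of 0.05 rad/s in the last reading before hand-in.

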